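Hold a setting square in the label-feed corner

TASK

I need the label-feed corner held square while I tighten its fence screws. Lift the paper label roll straight up off its spindle and stand it flat in the shallow grey tray, then take the L-shaped steel setting square by its blue handle, lay it flat on the base plate and press its heel into the corner until both outer edges bear firmly against the two black fences. Finish while still holding the square pressed there by its handle, and leave the two vials and the foam plug where they stand.

Things in the scene. Friction and masses are not known exactly. Their poses are not given: they have to be found in the camera images.
- fixture: Label-feed corner, screwed to the table. Aluminium base plate 116 x 116 x 8 mm. Origin: underside of the plate (table top), right below the inside corner where the two fence faces meet; x runs along the face of one fence, y along the face of the other, z up. The plate covers x and y from -16 to 100 mm. The square goes in x>0, y>0. A fixed steel spindle of diameter 14 mm stands at (58, 58) mm, its top 70 mm above the table.
- fence_x: Black fence bar fixed on the plate, 100 mm long, 16 mm thick; its inner face is the plane y = 0 of the fixture, from x = 0 to 100 mm; its top is 14 mm above the plate (22 mm above the table). Same origin and axes as the fixture. Rigid, smooth and slippery (friction about 0.25).
- fence_y: Black fence bar fixed on the plate, its inner face is the plane x = 0 of the fixture, from y = 0 to 100 mm; 16 mm thick, top 14 mm above the plate. Same origin and axes as the fixture. Rigid, smooth and slippery (friction about 0.25).
- corner (a point): Inside corner of the two fence faces, at the top surface of the base plate (8 mm above the table).
- spindle_top (a point): Centre of the top end of the spindle, 70 mm above the table.
- roll: White paper label roll with brown core: ring of outer diameter 62 mm, bore 24 mm, height 45 mm, about 0.12 kg (varies). Starts upright over the spindle, resting on the base plate, where it is in the way of the square. Origin: centre of its underside; z is its axis, up.
- tray: Shallow grey square tray fixed to the table, 120 x 120 mm outside, walls 4 mm thick and 14 mm high, floor 4 mm thick. Origin: centre of its underside; x and y along its sides. Left or right of the fixture.
- square: Steel L, 10 mm thick, lying flat on the table on the side of the fixture opposite the tray; legs 90 mm long outside, 30 mm wide, 40 x 40 mm web at the heel; about 0.25 kg (varies). Origin: on the underside below the handle; legs run along +x and +y, outer edges are the planes x = -22 and y = -22 mm. Home: axes parallel to the fixture's, heel at the corner, outer edges on the fences.
- heel (a point): Heel of the square: the outer corner of the L on its underside, at (-22, -22, 0) mm of the square.
- handle (a point): Grip point on the square's upright blue handle bar, straight above the square's origin, 40 mm above its underside. The bar is 14 mm thick, 40 mm long and 45 mm tall (from 10 to 55 mm above the underside); its long direction is the square's x=y diagonal (it points at the heel), so it is gripped across that diagonal.
- vial_a: Bystander: standing amber vial with white foam plug, diameter 29 mm, 100 mm tall, left far side; origin at the centre of its underside. Leave alone.
- vial_b: Bystander: a like vial on the right far side. Leave alone.
- plug: Bystander: white foam plug, diameter 32 mm, 28 mm tall, standing on the left, nearer than the vial; origin at the centre of its underside. Leave alone.
There are look-alikes about, which are no part of the job. Leave any purple or turquoise look-alike of the fixture alone.

How it is judged:
By the outcome, as a careful person would: the job done as asked, in the order asked, and still so for the second after the job is handed in, while the arm keeps its last pose, push and grip.
It also fails if it takes over 67 s, if anything falls off the work surface, if the arm or the gripper's body presses on something with over 40 N, if the wrist force passes 120 N, or if a joint passes its speed limit or range.

ROBOT

A 6-joint arm with a two-finger parallel gripper is mounted at the origin on the work surface. World frame = base frame: x ahead of the robot, y to its left, z up, the work surface at z = 0. Lengths are in m, angles in rad, forces in N, time in s.
With the tool pointing down it reaches from about 0.4 to 0.825 m from the base axis. Payload 7 kg.
Tool frame: the origin (TCP) lies on the centre line of the jaws, within the pads' length; the fingertips stand tip_reach ahead of it and the grasp point (between the pads) is the TCP (tip_reach is the distance from the TCP to the fingertips, in m); z points along the fingers, y is the line along which they close (so a half turn about z gives the same grasp; the last joint's range is limited). The gripper opens to 88 mm and grips with 3 to 60 N. Pads are 19 mm wide; open, the fingers measure 130 mm over their backs; the gripper's body (78 mm by 193 mm) begins 47 mm behind the grasp point.
Start: joints at [-1.01, 0.359, 0.012, 0, -1.224, -0.288], TCP at [0.182, -0.65, 0.246] pointing down, gripper open.
Joint ranges: [-3.07, 3.07], [-1.43, 2.12], [-1.02, 1.25], [-3.03, 1.67], [-3.05, -0], [-3.03, 3.03]. Speed limits (rad/s): [2.39, 2.39, 3.01, 3.14, 3.14, 3.14].

INTERFACE

Orientations are given as [roll, pitch, yaw] about the fixed x, y, z axes, in that order (R = Rz(yaw) Ry(pitch) Rx(roll)).
In Python, from station import get_state, grab_frame, calibration, job_done, find_in, mark_of, tip_reach gives the robot as it stands.
- The arm moves only by the shell command python3 -m handwheel 'ROWS' [OPENING] [FORCE]. ROWS is JSON, a list of rows, each an object with "delta_pos": the shift along the world's x, y, z in units of 30 mm (1.0 is 30 mm), a list of three; "dr": the turn, a rotation vector about the world's x, y, z in degrees, a list of three. In form: [{"delta_pos": [tx, ty, tz], "dr": [rx, ry, rz]}, ...]. A call has 1 to 10 rows; each row shifts and turns the commanded pose from where the row before left it; what a row does not reach is not made up. A row lasts 1/10 s, in which the tool goes at most 50 mm and 8.59 degrees, less where a joint would pass 70% of its speed; a pose out of reach is approached as far as the arm can. A call is refused whole if a number of a shift passes 1 or a number of a turn 8.59, either way. A call with a gripper value outside its range is refused whole. OPENING is the closure, from -1 (fully open) to 1 (shut), set as the call begins (- or left out, the last holds). The fingers move at their own pace and stop on an object; FORCE is the grip in N (left out, the last holds). Time passes only in rows, so rows that do not move let the fingers close. It gives the time, the measured TCP pose, the force, the opening and the grip force at its end, in the units of the state.
- get_state(): the state, without advancing time (a new reading comes with each control period).
- grab_frame(name): name is "scene" or "top"; returns the picture (400x640x3 uint8, red, green, blue); there is no depth.
- calibration(name): a dict with "fx", "fy", "cx", "cy" (pixels), "extrinsics" (4x4, takes a point from world to camera coordinates). Camera axes: x right, y down, z forward; pixel columns grow to the right and rows downward; lengths in m; the calibration is good to about 2 mm. A picture is of the moment at which its call begins. calibration takes no time and is no camera call.
- job_done(): hands the job in; it is judged then, once.
Trained networks look in the newest picture that a camera, given by its name, has taken for a name from the list of things; names that differ only in an ending like _2 or _b are one class to them, and where a whole thing is asked for, a point or a joint stands for the part that bears it (a point fixed in the world has none). Each returns a list of dicts, best first, with "conf" (0 to 1); they miss things now and then, are a little off and sometimes report something else, mostly with a low value. They report only what shows in the picture. A call takes as long as a camera call. They do not tell look-alikes from the thing itself.
- find_in(camera, query): "location" ([column, row] in pixels, amid what is visible of it).
- mark_of(camera, query): "location" ([column, row] in pixels: a listed point, or the origin of a listed thing).
The state is a dict: "t": time; "q": joint angles; "qd": joint speeds; "joint_efforts": joint torques, N m; "eef_pos": TCP position; "ee_rot": TCP orientation; "force": force on the tool from outside, world axes, zero at the start; "moment": the same for the moment, N m; "width": finger opening in m; "gripper_force": force on a finger pad.
Only numpy, scipy, OpenCV 4.12 (cv2) and the standard library are available. Lean on these libraries where they do the work, as an engineer would, in place of code of your own. Each camera call takes 0.05 s, during which the arm holds its last target. There are 200 camera calls.

## Working session

There is one attempt and no reset: what is moved stays moved. The work goes in short steps, Python scripts to look and compute and a shell command to move; the robot and the scene stay as the last step left them, time stands still between calls to the robot, and variables do not carry over. Pictures are saved under pics/ and viewed, at most 10 in all, crops included, and the job is handed in when it is done.

```bash
mkdir -p pics; cat > h.py <<'E'
import numpy as np, cv2
from station import *
def ray(cam,px):
    c=calibration(cam);E=np.array(c["extrinsics"]);R,t=E[:3,:3],E[:3,3]
    d=R.T@np.array([(px[0]-c["cx"])/c["fx"],(px[1]-c["cy"])/c["fy"],1]);return -R.T@t,d
def at(cam,px,z):
    o,d=ray(cam,px);return o+d*(z-o[2])/d[2]
def proj(cam,p):
    c=calibration(cam);E=np.array(c["extrinsics"]);q=E[:3,:3]@np.array(p)+E[:3,3]
    return np.array([c["fx"]*q[0]/q[2]+c["cx"],c["fy"]*q[1]/q[2]+c["cy"]])
def save(img,n):cv2.imwrite("pics/"+n,cv2.cvtColor(img,cv2.COLOR_RGB2BGR))
E
python3 - <<'E'
from h import *
np.set_printoptions(precision=3,suppress=True)
a=grab_frame("top");b=grab_frame("scene");save(a,"top0.png");save(b,"scene0.png")
Z=dict(corner=.008,spindle_top=.07,roll=.008,tray=0,square=0,heel=0,handle=.04,fixture=0,vial_a=0,plug=0)
for cam in("top","scene"):
  print(cam,ray(cam,(320,200))[0])
  for n in Z:
    for r in mark_of(cam,n)[:4]: print(n,round(r["conf"],2),np.round(r["location"],1),at(cam,r["location"],Z[n]))
s=get_state();print(s["t"],s["ee_rot"],s["width"],tip_reach if not callable(tip_reach) else tip_reach())
E
```

```text
top [ 0.434 -0.001  1.181]
corner 0.98 [282.4 259.7] [0.394 0.118 0.008]
corner 0.72 [324.5 195.4] [ 0.593 -0.011  0.008]
corner 0.71 [244.  174.6] [0.659 0.244 0.008]
spindle_top 0.94 [305.8 247.8] [0.431 0.044 0.07 ]
spindle_top 0.61 [265.4 158.9] [0.695 0.167 0.07 ]
roll 0.53 [347.9 184. ] [ 0.63  -0.084  0.008]
tray 0.73 [229.8 223.3] [0.505 0.286 0.   ]
tray 0.66 [346.2 184.7] [ 0.629 -0.079  0.   ]
tray 0.2 [323.8 198.7] [ 0.584 -0.009  0.   ]
square 0.67 [417.5 253.9] [ 0.414 -0.297  0.   ]
heel 0.92 [412.7 256.8] [ 0.405 -0.282  0.   ]
heel 0.23 [324.5 195.3] [ 0.595 -0.011  0.   ]
handle 0.9 [421.5 247.9] [ 0.432 -0.3    0.04 ]
fixture 0.81 [243.7 173.2] [0.665 0.246 0.   ]
fixture 0.58 [321.6 199.4] [ 0.582 -0.002  0.   ]
vial_a 0.71 [219.1 160.6] [0.706 0.326 0.   ]
vial_a 0.65 [415.9 160.3] [ 0.707 -0.3    0.   ]
vial_a 0.29 [323.3 195.8] [ 0.593 -0.007  0.   ]
plug 0.6 [216.3 184.2] [0.629 0.333 0.   ]
scene [1.058 0.419 0.723]
corner 0.93 [391.2 197.3] [0.408 0.126 0.008]
corner 0.89 [302.4 213.2] [ 0.593 -0.016  0.008]
corner 0.87 [369.3 294.5] [0.677 0.24  0.008]
spin
[... 214 characters left out ...]
270.3 215.3] [ 0.648 -0.073  0.008]
tray 0.56 [430.4 254.1] [0.499 0.288 0.   ]
square 0.59 [429.7 253.5] [0.498 0.286 0.   ]
heel 0.96 [278.7 141.4] [ 0.413 -0.267  0.   ]
heel 0.52 [268.9 137.3] [ 0.417 -0.305  0.   ]
handle 0.71 [267.  126.6] [ 0.418 -0.306  0.04 ]
handle 0.62 [428.9 302.5] [0.635 0.348 0.04 ]
fixture 0.94 [390.9 194.6] [ 0.393  0.117 -0.   ]
fixture 0.84 [304.4 217.3] [ 0.595 -0.008  0.   ]
fixture 0.71 [196.  188.5] [ 0.7 -0.3  0. ]
fixture 0.64 [276.9 139.2] [ 0.408 -0.279  0.   ]
vial_a 0.95 [396.7 336. ] [0.714 0.329 0.   ]
vial_a 0.87 [195.  187.4] [ 0.699 -0.305 -0.   ]
plug 0.71 [430.1 305.3] [0.615 0.348 0.   ]
1.1 [-3.142  0.    -2.869] 0.08762422301987809 0.019
```

View pics/top0.png

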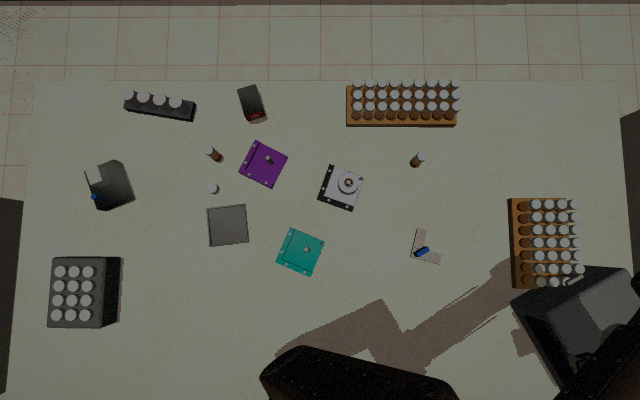

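View pics/scene0.png

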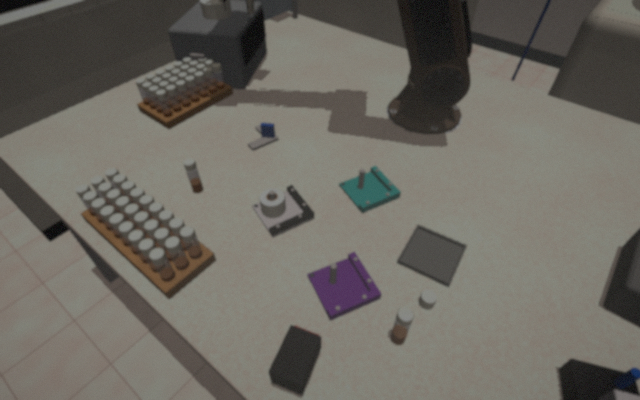

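The top view shows three fixtures: real aluminium with black fences at (340,188), purple at (263,164) and turquoise at (300,250), the last two being look-alikes. The white roll is at (347,184), and the square with its blue handle is at (424,248); the other blue item at (95,197) lies on a dark block. The tray is at (228,225). I choose the aluminium fixture and the square at right, and check them in one crop.

```bash
python3 - <<'E'
from h import *
im=cv2.cvtColor(cv2.imread("pics/top0.png"),cv2.COLOR_BGR2RGB);sc=cv2.cvtColor(cv2.imread("pics/scene0.png"),cv2.COLOR_BGR2RGB)
f=lambda i,c,r,w,h,k:cv2.resize(np.clip(i[r:r+h,c:c+w].astype(float)*1.5,0,255).astype('uint8'),(w*k,h*k),interpolation=cv2.INTER_CUBIC)
A=f(im,312,158,60,60,6);B=f(im,400,220,60,60,6)
C=f(sc,240,170,90,75,4);D=f(sc,240,110,60,50,6)[:,:360]
top=np.hstack([A,B]);bot=np.hstack([np.pad(C,((0,0),(0,0),(0,0))),D]);
print(top.shape,bot.shape)
save(np.vstack([top,bot[:230]]),"crop0.png")
save(top,"c1.png")
c=calibration("top");print(c["fx"],np.round(c["extrinsics"],3));c=calibration("scene");print(c["fx"])
E
```

```text
(360, 720, 3) (300, 720, 3)
378.43029515118707 [[ 0.006 -1.    -0.018  0.018]
 [-0.993 -0.004 -0.116  0.568]
 [ 0.116  0.019 -0.993  1.122]
 [ 0.     0.     0.     1.   ]]
384.97169325582047
```

View pics/crop0.png

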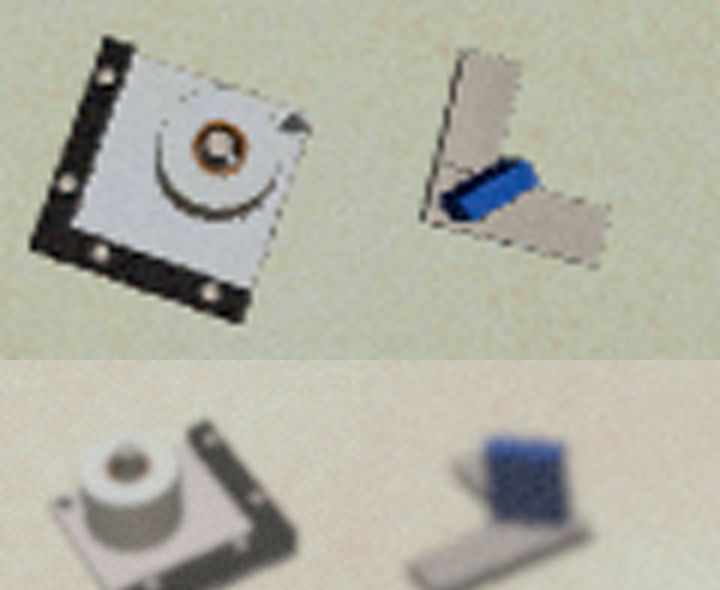

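The crop confirms it. The fixture has black fences with their inside corner at about (324,195), and the brown-cored roll sits on its spindle. The square's heel is at about (411,256) and its blue handle lies on the diagonal. Next I fit both poses and overlay them as a check.

```bash
cat > fit.py <<'E'
from h import *
from scipy.optimize import least_squares
def world(pose,p):
    x,y,a=pose;c,s=np.cos(a),np.sin(a);return np.array([x+c*p[0]-s*p[1],y+s*p[0]+c*p[1],p[2]])
def fit(obs,x0): # obs: (cam,px,local point)
    return least_squares(lambda q:np.concatenate([proj(c,world(q,p))-u for c,u,p in obs]),x0,x_scale=[.01,.01,.1],loss="soft_l1")
E
python3 - <<'E'
from fit import *
np.set_printoptions(precision=4,suppress=True)
pk=lambda o,k,X,Y:np.array([(X+.5)/k-.5+o[0],(Y+.5)/k-.5+o[1]])
m=1e-3
F=[((72,225),(0,0,22)),((135,48),(0,100,22)),((248,285),(100,0,22)),((312,128),(100,100,8)),((243,322),(100,-16,5)),((30,248),(-16,-16,10)),((105,36),(-16,100,22)),((219,146),(58,58,70))]
S=[((65,220),(-22,-22,2)),((240,268),(68,-22,2)),((250,205),(68,8,10)),((102,50),(-22,68,8)),((160,62),(8,68,10)),((130,188),(0,0,55))]
of=[("top",pk((312,158),6,*u),np.array(p)*m) for u,p in F]
os=[("top",pk((400,220),6,*u),np.array(p)*m) for u,p in S]
f=fit(of,[.593,-.011,-1.85]);s=fit(os,[.43,-.3,-1.85])
for n,r in(("fix",f),("sq",s)):print(n,r.x,np.degrees(r.x[2]),r.fun.reshape(-1,2).round(1).tolist())
np.savez("fit.npz",f=f.x,s=s.x)
def draw(cam,fn,o,w,h,k):
    im=cv2.imread(fn)[o[1]:o[1]+h,o[0]:o[0]+w];im=np.clip(cv2.resize(im,(w*k,h*k),interpolation=cv2.INTER_CUBIC)*1.5,0,255).astype('uint8')
    def pl(pose,P,z,col):
        q=[((proj(cam,world(pose,(a*m,b*m,z*m)))-o+.5)*k-.5)*8 for a,b in P]
        cv2.polylines(im,[np.array(q).round().astype(np.int32)],True,col,1,cv2.LINE_AA,3)
    pl(f.x,[(0,0),(100,0),(100,-16),(-16,-16),(-16,100),(0,100)],22,(0,0,255));pl(f.x,[(-16,-16),(100,-16),(100,100),(-16,100)],8,(0,255,0))
    t=np.linspace(0,2*np.pi,40);pl(f.x,list(zip(58+31*np.cos(t),58+31*np.sin(t))),53,(255,0,255))
    L=[(-22,-22),(68,-22),(68,8),(18,8),(18,18),(8,18),(8,68),(-22,68)];pl(s.x,L,10,(0,0,255));
    c=.7071;pl(s.x,[(c*a-c*b,c*a+c*b) for a,b in((-20,-7),(20,-7),(20,7),(-20,7))],55,(0,255,255))
    return im
A=draw("top","pics/top0.png",np.array((312,158)),60,60,6);B=draw("top","pics/top0.png",np.array((400,220)),60,60,6)
C=draw("scene","pics/scene0.png",np.array((245,175)),75,60,5);D=draw("scene","pics/scene0.png",np.array((240,110)),69,48,5)
C=C[:240]
D=D[:,:345]
cv2.imwrite("pics/ov.png",np.vstack([np.hstack([A,B]),np.hstack([C,D])]))
for cam,n in(("top","tray"),("scene","tray")):
  for r in mark_of(cam,n)[:1]:print(at(cam,r["location"],0))
im=cv2.imread("pics/top0.png")[195:255,198:258];print()
g=cv2.cvtColor(im,cv2.COLOR_BGR2GRAY);_,b=cv2.threshold(g,0,255,cv2.THRESH_BINARY_INV|cv2.THRESH_OTSU)
c=max(cv2.findContours(b,0,1)[0],key=cv2.contourArea);(cx,cy),wh,an=cv2.minAreaRect(c);print("tray",at("top",(cx+198,cy+195),.008),wh,an)
E
```

```text
fix [ 0.5917 -0.0062 -1.916 ] -109.77743253838806 [[-0.5, 0.2], [-0.1, -0.2], [0.7, 1.2], [0.3, -1.9], [-0.6, 0.4], [-0.1, -0.1], [0.1, 0.1], [0.1, -0.4]]
sq [ 0.4223 -0.2998 -1.8068] -103.52317045050007 [[-0.6, 0.1], [-0.8, -0.8], [0.3, 0.2], [-0.1, -0.2], [0.0, 0.1], [1.7, 0.4]]
[0.5052 0.2857 0.    ]
[0.4989 0.2881 0.    ]

tray [0.5002 0.2922 0.008 ] (39.433921813964844, 40.83601379394531) 83.2901611328125
```

View pics/ov.png

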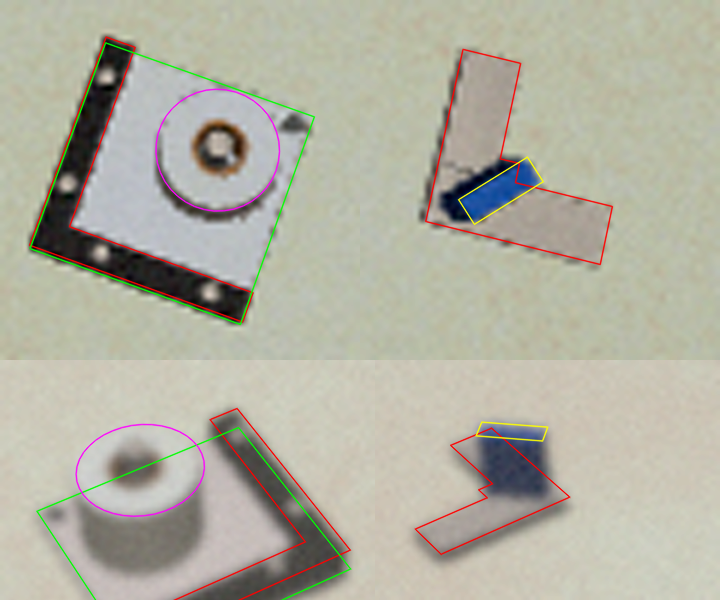

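The overlay matches within about 1 px in both views: fixture corner at (0.592, -0.006) with yaw -109.8°, roll at (0.627, -0.080), square origin at (0.422, -0.300) with yaw -103.5°, tray at (0.501, 0.289). I'll move above the roll with the jaws closing along 25.2°.

```bash
python3 -m handwheel '[{"delta_pos":[0.74,0.95,-0.19],"dr":[0,0,-4]},{"delta_pos":[0.74,0.95,-0.19],"dr":[0,0,-4]},{"delta_pos":[0.74,0.95,-0.19],"dr":[0,0,-4]},{"delta_pos":[0.74,0.95,-0.19],"dr":[0,0,-4]},{"delta_pos":[0.74,0.95,-0.19],"dr":[0,0,-4]},{"delta_pos":[0.74,0.95,-0.19],"dr":[0,0,-4]},{"delta_pos":[0.74,0.95,-0.19],"dr":[0,0,-4]},{"delta_pos":[0.74,0.95,-0.19],"dr":[0,0,-4]},{"delta_pos":[0.74,0.95,-0.19],"dr":[0,0,-4]},{"delta_pos":[0.74,0.95,-0.19],"dr":[0,0,-4]}]' -1 25 && python3 -m handwheel '[{"delta_pos":[0.74,0.95,-0.19],"dr":[0,0,-4]},{"delta_pos":[0.74,0.95,-0.19],"dr":[0,0,-4]},{"delta_pos":[0.74,0.95,-0.19],"dr":[0,0,-4]},{"delta_pos":[0.74,0.95,-0.19],"dr":[0,0,-4]},{"delta_pos":[0.74,0.95,-0.19],"dr":[0,0,-4]},{"delta_pos":[0.74,0.95,-0.19],"dr":[0,0,-4]},{"delta_pos":[0.74,0.95,-0.19],"dr":[0,0,-4]},{"delta_pos":[0.74,0.95,-0.19],"dr":[0,0,-4]},{"delta_pos":[0.74,0.95,-0.19],"dr":[0,0,-4]},{"delta_pos":[0.74,0.95,-0.19],"dr":[0,0,-4]}]'; python3 -m handwheel '[{"delta_pos":[0,0,0],"dr":[0,0,0]},{"delta_pos":[0,0,0],"dr":[0,0,0]}]'
```

```text
t: 2.2
eef_pos: [0.4047, -0.3638, 0.1886]
ee_rot: [-3.142, 0.001, 2.713]
force: [0.5, 0.4, -0.5]
width: 0.0873
gripper_force: 0.0
t: 3.2
eef_pos: [0.6267, -0.0787, 0.1315]
ee_rot: [3.141, 0.0, 2.015]
force: [1.7, -0.7, -0.4]
width: 0.0875
gripper_force: 0.0
t: 3.4
eef_pos: [0.626, -0.0792, 0.131]
ee_rot: [-3.141, -0.0, 2.02]
force: [-0.9, -0.7, -0.1]
width: 0.0878
gripper_force: 0.0
```

```bash
python3 -m handwheel '[{"delta_pos":[0,-0.04,-0.7],"dr":[0,0,0]},{"delta_pos":[0,0,-0.7],"dr":[0,0,0]},{"delta_pos":[0,0,-0.7],"dr":[0,0,0]},{"delta_pos":[0,0,-0.5],"dr":[0,0,0]},{"delta_pos":[0,0,-0.33],"dr":[0,0,0]},{"delta_pos":[0,0,0],"dr":[0,0,0]}]' -1; python3 -m handwheel '[{"delta_pos":[0,0,0],"dr":[0,0,0]},{"delta_pos":[0,0,0],"dr":[0,0,0]},{"delta_pos":[0,0,0],"dr":[0,0,0]},{"delta_pos":[0,0,0],"dr":[0,0,0]},{"delta_pos":[0,0,0],"dr":[0,0,0]},{"delta_pos":[0,0,0],"dr":[0,0,0]}]' 0.7 20
```

```text
t: 4.0
eef_pos: [0.6247, -0.082, 0.0427]
ee_rot: [-3.14, -0.001, 2.017]
force: [-1.0, 0.7, 0.8]
width: 0.0881
gripper_force: 0.0
t: 4.6
eef_pos: [0.6262, -0.0811, 0.0443]
ee_rot: [3.141, 0.0, 2.018]
force: [-0.8, 0.8, 5.5]
width: 0.0609
gripper_force: 20.2
```

```bash
python3 -m handwheel '[{"delta_pos":[0,0,0.2],"dr":[0,0,0]},{"delta_pos":[0,0,0.4],"dr":[0,0,0]},{"delta_pos":[0,0,0.5],"dr":[0,0,0]},{"delta_pos":[0,0,0.5],"dr":[0,0,0]}]'; python3 -m handwheel '[{"delta_pos":[0,0,0.5],"dr":[0,0,0]},{"delta_pos":[0,0,0.5],"dr":[0,0,0]},{"delta_pos":[0,0,0.5],"dr":[0,0,0]},{"delta_pos":[0,0,0.2],"dr":[0,0,0]},{"delta_pos":[0,0,0],"dr":[0,0,0]}]'; python3 - <<'E'
from h import *
b=grab_frame("scene");save(cv2.resize(b[120:280,180:480],None,fx=2,fy=2),"lift.png")
E
```

```text
t: 5.0
eef_pos: [0.6258, -0.0812, 0.0927]
ee_rot: [-3.141, -0.0, 2.018]
force: [0.3, 0.8, -0.9]
width: 0.061
gripper_force: 20.2
t: 5.5
eef_pos: [0.6263, -0.0812, 0.144]
ee_rot: [3.14, 0.001, 2.018]
force: [-0.3, -0.9, -1.6]
width: 0.0606
gripper_force: 20.2
```

View pics/lift.png

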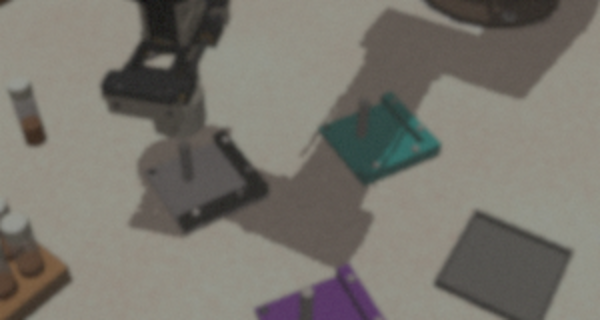

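The roll hangs upright in the jaws at about (178,115) in the crop, clear of the now free spindle at (185,160). Next I move it over the tray.

```bash
python3 -m handwheel '[{"delta_pos":[-0.1,0.3,0],"dr":[0,0,0]},{"delta_pos":[-0.3,0.9,0],"dr":[0,0,0]},{"delta_pos":[-0.3,0.9,0],"dr":[0,0,0]},{"delta_pos":[-0.3,0.9,0],"dr":[0,0,0]},{"delta_pos":[-0.3,0.9,0],"dr":[0,0,0]},{"delta_pos":[-0.3,0.9,0],"dr":[0,0,0]},{"delta_pos":[-0.3,0.9,0],"dr":[0,0,0]},{"delta_pos":[-0.3,0.9,0],"dr":[0,0,0]},{"delta_pos":[-0.3,0.9,0],"dr":[0,0,0]},{"delta_pos":[-0.3,0.9,0],"dr":[0,0,0]}]'; python3 -m handwheel '[{"delta_pos":[-0.3,0.9,0],"dr":[0,0,0]},{"delta_pos":[-0.3,0.9,0],"dr":[0,0,0]},{"delta_pos":[-0.3,0.9,0],"dr":[0,0,0]},{"delta_pos":[-0.3,0.9,0],"dr":[0,0,0]},{"delta_pos":[-0.2,0.35,0],"dr":[0,0,0]},{"delta_pos":[-0.2,0.1,-0.3],"dr":[0,0,0]},{"delta_pos":[0,0,-0.6],"dr":[0,0,0]},{"delta_pos":[0,0,-0.6],"dr":[0,0,0]},{"delta_pos":[0,0,-0.6],"dr":[0,0,0]},{"delta_pos":[0,0,-0.4],"dr":[0,0,0]}]'; python3 -m handwheel '[{"delta_pos":[0,0,-0.2],"dr":[0,0,0]},{"delta_pos":[0,0,0],"dr":[0,0,0]}]'
```

```text
t: 6.55
eef_pos: [0.5608, 0.1251, 0.137]
ee_rot: [3.126, -0.105, 2.099]
force: [0.1, 0.0, -1.3]
width: 0.0613
gripper_force: 20.2
t: 7.55
eef_pos: [0.5287, 0.2117, 0.0507]
ee_rot: [3.112, -0.177, 2.158]
force: [-0.4, 0.3, -1.3]
width: 0.0603
gripper_force: 20.2
t: 7.75
eef_pos: [0.5291, 0.2116, 0.0458]
ee_rot: [3.112, -0.177, 2.158]
force: [0.3, 0.7, -0.5]
width: 0.0605
gripper_force: 19.9
```

The arm stopped short and tilted, so a joint limit is likely. I raise it and check the joints.

```bash
python3 -m handwheel '[{"delta_pos":[0,0,0.8],"dr":[0,0,0]},{"delta_pos":[0,0,0.8],"dr":[0,0,0]},{"delta_pos":[0,0,0.8],"dr":[0,0,0]}]'; python3 -c "
from h import *
s=get_state();print(np.round(s['q'],3))"
```

```text
t: 8.05
eef_pos: [0.5297, 0.2123, 0.1194]
ee_rot: [3.11, -0.177, 2.158]
force: [-1.2, 0.7, -1.2]
width: 0.0608
gripper_force: 19.9
[ 0.601  0.316 -0.289 -0.219 -0.942 -3.031]
```

Joint 6 is at its limit (-3.03), so the tool must turn the positive way. I compute the turn that levels it.

```bash
cat > rot.py <<'E'
from h import *
from scipy.spatial.transform import Rotation as R
def need(yawdeg,n):
    s=get_state();a=R.from_euler("xyz",s["ee_rot"]);b=R.from_euler("xyz",[180,0,yawdeg],degrees=True)
    v=np.degrees((b*a.inv()).as_rotvec());print("turn",v.round(1),"per row",(v/n).round(2),"pos",np.round(s["eef_pos"],4),"q",np.round(s["q"],2))
E
python3 -c "
from rot import *
need(185,8)"
```

```text
turn [-6.3 -8.8 61.3] per row [-0.79 -1.1   7.67] pos [0.5297 0.2123 0.1194] q [ 0.6   0.32 -0.29 -0.22 -0.94 -3.03]
```

```bash
python3 -m handwheel '[{"delta_pos":[0,0,0],"dr":[-0.79,-1.1,7.67]},{"delta_pos":[0,0,0],"dr":[-0.79,-1.1,7.67]},{"delta_pos":[0,0,0],"dr":[-0.79,-1.1,7.67]},{"delta_pos":[0,0,0],"dr":[-0.79,-1.1,7.67]},{"delta_pos":[0,0,0],"dr":[-0.79,-1.1,7.67]},{"delta_pos":[0,0,0],"dr":[-0.79,-1.1,7.67]},{"delta_pos":[0,0,0],"dr":[-0.79,-1.1,7.67]},{"delta_pos":[0,0,0],"dr":[-0.79,-1.1,7.67]},{"delta_pos":[0,0,0],"dr":[0,0,0]},{"delta_pos":[0,0,0],"dr":[0,0,0]}]'; python3 - <<'E'
from rot import *
need(185,1)
for c in("scene","top"):
  im=grab_frame(c)
  if c=="scene": save(cv2.resize(im[150:310,280:520],None,fx=3,fy=3),"tray1.png")
  for r in find_in(c,"tray")[:2]: print(c,r["conf"],r["location"],at(c,r["location"],.006))
E
```

```text
t: 9.05
eef_pos: [0.5295, 0.2126, 0.1187]
ee_rot: [3.141, 0.0, -3.057]
force: [0.2, -0.1, -1.2]
width: 0.0604
gripper_force: 19.9
turn [-0.1  0.   0.2] per row [-0.06  0.    0.16] pos [0.5295 0.2126 0.1187] q [ 0.72  0.3  -0.39 -0.   -0.88 -2.21]
scene 0.81 [435.2, 252.1] [0.49175412 0.295041   0.006     ]
scene 0.63 [399.2, 214.6] [0.44473382 0.17260817 0.006     ]
top 0.81 [227.5, 234.7] [0.46933128 0.29031782 0.006     ]
```

View pics/tray1.png

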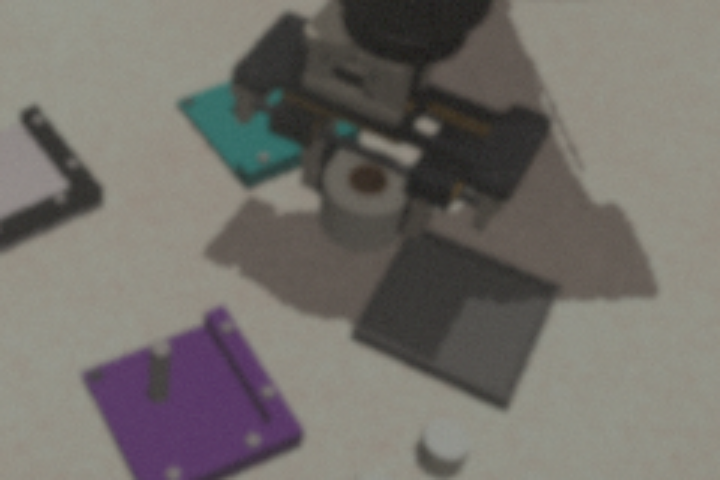

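The roll is still gripped upright at about (368,200) in the crop, level again, with the tray empty at (455,320). I now go over the tray centre and down.

```bash
python3 -m handwheel '[{"delta_pos":[-0.3,0.8,0],"dr":[0,0,0]},{"delta_pos":[-0.35,0.9,0],"dr":[0,0,0]},{"delta_pos":[-0.3,0.87,0],"dr":[0,0,0]},{"delta_pos":[0,0,-0.6],"dr":[0,0,0]},{"delta_pos":[0,0,-0.8],"dr":[0,0,0]},{"delta_pos":[0,0,-0.7],"dr":[0,0,0]},{"delta_pos":[0,0,-0.3],"dr":[0,0,0]},{"delta_pos":[0,0,-0.1],"dr":[0,0,0]},{"delta_pos":[0,0,0],"dr":[0,0,0]}]'; python3 -m handwheel '[{"delta_pos":[0,0,-0.05],"dr":[0,0,0]},{"delta_pos":[0,0,0],"dr":[0,0,0]}]'; python3 -c "
from rot import *
need(185,1);print(get_state()['force'])"
```

```text
t: 10.15
eef_pos: [0.5015, 0.2896, 0.0436]
ee_rot: [3.141, 0.0, -3.054]
force: [0.0, -0.1, -0.6]
width: 0.0607
gripper_force: 19.9
t: 10.35
eef_pos: [0.5015, 0.2899, 0.0427]
ee_rot: [3.14, 0.001, -3.054]
force: [-0.4, 0.5, -1.2]
width: 0.0605
gripper_force: 19.9
turn [-0.1  0.1 -0. ] per row [-0.08  0.06 -0.03] pos [0.5015 0.2899 0.0427] q [ 0.86  0.41 -0.44 -0.   -0.72 -2.34]
[-0.38107156  0.46939129 -1.16599206]
```

```bash
python3 -m handwheel '[{"delta_pos":[0,0,-0.06],"dr":[0,0,0]},{"delta_pos":[0,0,0],"dr":[0,0,0]}]'; python3 -m handwheel '[{"delta_pos":[0,0,-0.06],"dr":[0,0,0]},{"delta_pos":[0,0,0],"dr":[0,0,0]}]'
```

```text
t: 10.55
eef_pos: [0.5015, 0.29, 0.0408]
ee_rot: [3.14, 0.001, -3.053]
force: [-1.3, -0.3, 3.1]
width: 0.0606
gripper_force: 20.0
t: 10.75
eef_pos: [0.5014, 0.2903, 0.0394]
ee_rot: [3.14, 0.001, -3.053]
force: [-4.2, 1.8, 7.9]
width: 0.0605
gripper_force: 20.0
```

```bash
python3 -m handwheel '[{"delta_pos":[0,0,0],"dr":[0,0,0]},{"delta_pos":[0,0,0],"dr":[0,0,0]},{"delta_pos":[0,0,0],"dr":[0,0,0]},{"delta_pos":[0,0,0.1],"dr":[0,0,0]},{"delta_pos":[0,0,0.5],"dr":[0,0,0]},{"delta_pos":[0,0,0.8],"dr":[0,0,0]},{"delta_pos":[0,0,0.9],"dr":[0,0,0]},{"delta_pos":[0,0,0.9],"dr":[0,0,0]},{"delta_pos":[0,0,0.3],"dr":[0,0,0]}]' -0.75; python3 - <<'E'
from rot import *
need(301.5,1);
for c in("scene","top"):
  im=grab_frame(c)
  for r in mark_of(c,"roll")[:2]: print(c,r["conf"],r["location"],at(c,r["location"],.004))
E
```

```text
t: 11.65
eef_pos: [0.5023, 0.2904, 0.1464]
ee_rot: [3.139, 0.004, -3.053]
force: [-0.7, 0.1, 0.9]
width: 0.0765
gripper_force: 0.0
turn [-3.000e-01 -1.000e-01  1.164e+02] per row [-3.1000e-01 -6.0000e-02  1.1644e+02] pos [0.5023 0.2904 0.1464] q [ 0.86  0.29 -0.34  0.   -0.94 -2.34]
scene 0.89 [430.5, 256.8] [0.50858515 0.29252966 0.004     ]
top 0.57 [325.0, 188.8] [ 0.61475339 -0.01226146  0.004     ]
```

```bash
python3 -m handwheel '[{"delta_pos":[0,-0.98,0],"dr":[0,0,5.82]},{"delta_pos":[0,-0.98,0],"dr":[0,0,5.82]},{"delta_pos":[0,-0.98,0],"dr":[0,0,5.82]},{"delta_pos":[0,-0.98,0],"dr":[0,0,5.82]},{"delta_pos":[0,-0.98,0],"dr":[0,0,5.82]},{"delta_pos":[0,-0.98,0],"dr":[0,0,5.82]},{"delta_pos":[0,-0.98,0],"dr":[0,0,5.82]},{"delta_pos":[0,-0.98,0],"dr":[0,0,5.82]},{"delta_pos":[0,-0.98,0],"dr":[0,0,5.82]},{"delta_pos":[0,-0.98,0],"dr":[0,0,5.82]}]' -0.3; python3 -m handwheel '[{"delta_pos":[-0.27,-0.98,0],"dr":[0,0,5.82]},{"delta_pos":[-0.27,-0.98,0],"dr":[0,0,5.82]},{"delta_pos":[-0.27,-0.98,0],"dr":[0,0,5.82]},{"delta_pos":[-0.27,-0.98,0],"dr":[0,0,5.82]},{"delta_pos":[-0.27,-0.98,0],"dr":[0,0,5.82]},{"delta_pos":[-0.27,-0.98,0],"dr":[0,0,5.82]},{"delta_pos":[-0.27,-0.98,0],"dr":[0,0,5.82]},{"delta_pos":[-0.27,-0.98,0],"dr":[0,0,5.82]},{"delta_pos":[-0.27,-0.98,0],"dr":[0,0,5.82]},{"delta_pos":[-0.27,-0.98,0],"dr":[0,0,5.82]}]'; python3 -m handwheel '[{"delta_pos":[0,0,0],"dr":[0,0,0]},{"delta_pos":[0,0,0],"dr":[0,0,0]}]';  python3 - <<'E'
from rot import *
need(301.5,1);
a=grab_frame("scene");mark_of
for n,z in(("roll",.004),("handle",.04),("heel",0)):
  for r in mark_of("scene",n)[:2]: print(n,r["conf"],r["location"],at("scene",r["location"],z))
A=a[80:230,200:400];B=a[200:350,360:480]
save(cv2.resize(np.hstack([A,B]),None,fx=2.4,fy=2.4),"sq1.png")
E
```

```text
t: 12.85
eef_pos: [0.5001, -0.0058, 0.1418]
ee_rot: [3.139, -0.002, -2.034]
force: [0.8, 0.2, 0.4]
width: 0.0571
gripper_force: 0.0
t: 13.85
eef_pos: [0.4188, -0.2993, 0.1418]
ee_rot: [3.14, 0.002, -1.018]
force: [0.2, -0.2, -0.6]
width: 0.0572
gripper_force: 0.0
t: 14.05
eef_pos: [0.419, -0.2987, 0.1418]
ee_rot: [3.14, 0.002, -1.025]
force: [0.8, -1.4, -0.8]
width: 0.057
gripper_force: 0.0
turn [-0.1 -0.2  0.2] per row [-0.05 -0.17  0.23] pos [ 0.419  -0.2987  0.1418] q [-0.24  0.19 -0.48 -0.   -0.9   0.78]
roll 0.91 [431.0, 257.7] [0.51008897 0.2945674  0.004     ]
handle 0.77 [266.5, 128.0] [ 0.42410409 -0.3019094   0.04      ]
heel 0.73 [280.1, 138.8] [ 0.40063124 -0.27259578  0.        ]
```

View pics/sq1.png

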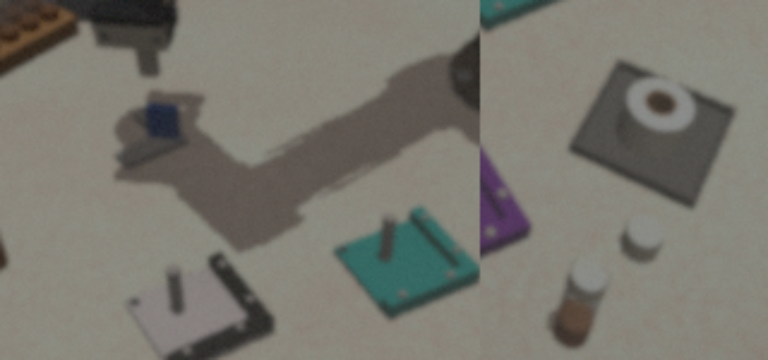

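The roll stands upright in the tray at crop (660,105), the vial and plug are undisturbed, and the square is where I fitted it. Now I descend on the handle and grip.

```bash
python3 -m handwheel '[{"delta_pos":[0.12,-0.05,-0.6],"dr":[0,0,0]},{"delta_pos":[0,0,-0.7],"dr":[0,0,0]},{"delta_pos":[0,0,-0.7],"dr":[0,0,0]},{"delta_pos":[0,0,-0.7],"dr":[0,0,0]},{"delta_pos":[0,0,-0.5],"dr":[0,0,0]},{"delta_pos":[0,0,-0.2],"dr":[0,0,0]},{"delta_pos":[0,0,0],"dr":[0,0,0]}]'; python3 -m handwheel '[{"delta_pos":[0,0,0],"dr":[0,0,0]},{"delta_pos":[0,0,0],"dr":[0,0,0]},{"delta_pos":[0,0,0],"dr":[0,0,0]},{"delta_pos":[0,0,0],"dr":[0,0,0]},{"delta_pos":[0,0,0],"dr":[0,0,0]},{"delta_pos":[0,0,0],"dr":[0,0,0]}]' 1 40;  python3 -c "
from rot import *
need(301.5,1);print(get_state()['moment'])"
```

```text
t: 14.95
eef_pos: [0.4236, -0.2993, 0.0407]
ee_rot: [3.14, 0.001, -1.021]
force: [-0.3, 0.1, -0.0]
width: 0.0568
gripper_force: 0.0
t: 15.55
eef_pos: [0.4235, -0.3, 0.0415]
ee_rot: [3.141, 0.0, -1.022]
force: [-2.2, -1.2, 1.5]
width: 0.0145
gripper_force: 1.2
turn [ 0.  -0.   0.1] per row [ 0.01 -0.03  0.06] pos [ 0.4235 -0.3     0.0415] q [-0.24  0.34 -0.58  0.   -0.66  0.79]
[-0.49566831  0.92751145 -0.05038816]
```

```bash
python3 -m handwheel '[{"delta_pos":[0,0,0],"dr":[0,0,0]},{"delta_pos":[0,0,0],"dr":[0,0,0]},{"delta_pos":[0,0,0],"dr":[0,0,0]},{"delta_pos":[0,0,0.3],"dr":[0,0,0]},{"delta_pos":[0,0,0.5],"dr":[0,0,0]},{"delta_pos":[0,0,0.6],"dr":[0,0,0]},{"delta_pos":[0,0,0.7],"dr":[0,0,0]},{"delta_pos":[0,0,0.6],"dr":[0,0,0]},{"delta_pos":[0,0,0.3],"dr":[0,0,0]},{"delta_pos":[0,0,0],"dr":[0,0,0]}]'; python3 -m handwheel '[{"delta_pos":[0.3,0.43,0],"dr":[0,0,-0.62]},{"delta_pos":[0.62,0.86,0],"dr":[0,0,-0.62]},{"delta_pos":[0.62,0.86,0],"dr":[0,0,-0.62]},{"delta_pos":[0.62,0.86,0],"dr":[0,0,-0.62]},{"delta_pos":[0.62,0.86,0],"dr":[0,0,-0.62]},{"delta_pos":[0.62,0.86,0],"dr":[0,0,-0.62]},{"delta_pos":[0.62,0.86,0],"dr":[0,0,-0.62]},{"delta_pos":[0.62,0.86,0],"dr":[0,0,-0.62]},{"delta_pos":[0.62,0.86,0],"dr":[0,0,-0.62]},{"delta_pos":[0.62,0.86,0],"dr":[0,0,-0.62]}]'; python3 -m handwheel '[{"delta_pos":[0.3,0.43,0],"dr":[0,0,0]},{"delta_pos":[0,0,0],"dr":[0,0,0]},{"delta_pos":[0,0,0],"dr":[0,0,0]}]'; python3 - <<'E'
from rot import *
from fit import *
need(295.2,1);s=get_state();print(s["width"],s["gripper_force"])
a=grab_frame("scene");b=grab_frame("top")
z=s["eef_pos"][2]-.0405;print(z)
for n,zz in(("handle",z+.04),("heel",z)):
  for r in mark_of("scene",n)[:2]: print(n,r["conf"],r["location"],at("scene",r["location"],zz))
A=a[120:260,220:380];B=b[140:240,290:390]
save(np.hstack([cv2.resize(A,(480,420)),cv2.resize(B,(320,420)[:1]+(320,)).repeat(1,0) if 0 else cv2.resize(B,(320,420))]),"over.png")
E
```

```text
t: 16.55
eef_pos: [0.4245, -0.3, 0.1325]
ee_rot: [-3.14, -0.002, -1.022]
force: [0.8, -1.0, -3.3]
width: 0.014
gripper_force: 39.9
t: 17.55
eef_pos: [0.6, -0.0536, 0.1297]
ee_rot: [3.139, 0.001, -1.131]
force: [-0.2, -0.6, -2.4]
width: 0.0136
gripper_force: 39.9
t: 17.85
eef_pos: [0.6082, -0.042, 0.1301]
ee_rot: [3.139, 0.001, -1.13]
force: [-0.2, -0.5, -2.7]
width: 0.0139
gripper_force: 39.9
turn [ 0.  -0.2 -0.1] per row [ 0.01 -0.15 -0.06] pos [ 0.6082 -0.042   0.1301] q [ 0.25  0.35 -0.28 -0.   -0.94  0.19]
0.013870666086489437 39.85084891319275
0.08957641574937195
handle 0.94 [286.4, 175.5] [ 0.60871967 -0.0447611   0.12957642]
heel 0.64 [302.8, 190.3] [ 0.59183287 -0.01206543  0.08957642]
```

View pics/over.png

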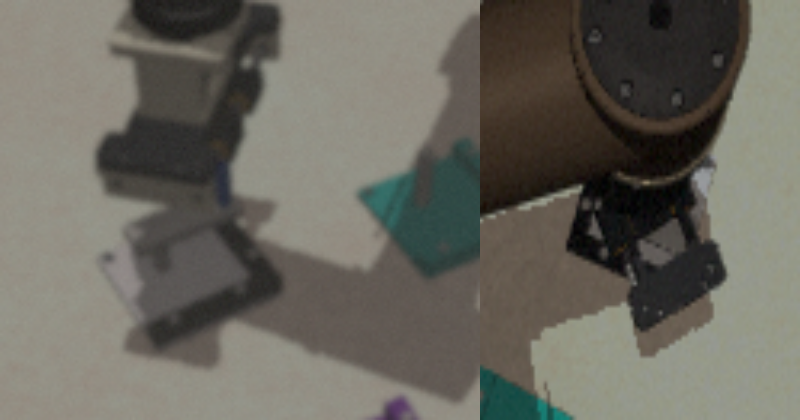

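The square is held level above the corner, with its heel at about (302,190) in the scene view, roughly as expected. I add 2 mm of clearance, lower to just above the fences and take a close look.

```bash
python3 -m handwheel '[{"delta_pos":[0.04,-0.09,-0.4],"dr":[0,0,0]},{"delta_pos":[0,0,-0.6],"dr":[0,0,0]},{"delta_pos":[0,0,-0.6],"dr":[0,0,0]},{"delta_pos":[0,0,-0.4],"dr":[0,0,0]},{"delta_pos":[0,0,-0.1],"dr":[0,0,0]},{"delta_pos":[0,0,0],"dr":[0,0,0]}]'; python3 - <<'E'
from rot import *
from fit import *
s=get_state();print(s["eef_pos"])
acc=np.mean([grab_frame("scene").astype(float) for _ in range(4)],0)
np.save("acc.npy",acc)
A=np.clip(acc[170:245,245:330]*1.7,0,255).astype('uint8')
save(cv2.resize(A,None,fx=7,fy=7,interpolation=cv2.INTER_CUBIC)[:,:600],"low.png")
for n,zz in(("corner",.008),("heel",s["eef_pos"][2]-.0405)):
  for r in mark_of("scene",n)[:3]: print(n,r["conf"],r["location"],at("scene",r["location"],zz))
f=np.load("fit.npz")["f"];print([proj("scene",world(f,(p[0]*1e-3,p[1]*1e-3,p[2]*1e-3))).round(1) for p in((0,0,22),(100,0,22),(0,100,22),(100,100,8),(58,58,70))])
E
```

```text
t: 18.65
eef_pos: [0.6101, -0.045, 0.0678]
ee_rot: [3.14, 0.0, -1.13]
force: [0.7, 0.7, -2.9]
width: 0.0135
gripper_force: 39.9
[ 0.61014843 -0.04496142  0.06778108]
corner 0.85 [393.6, 197.3] [0.40402909 0.1312772  0.008     ]
corner 0.76 [305.3, 212.6] [ 0.58719674 -0.01150515  0.008     ]
corner 0.69 [369.8, 294.1] [0.67526919 0.23984443 0.008     ]
heel 0.86 [301.3, 209.6] [ 0.59859559 -0.01383812  0.02728108]
[array([305.6, 210.9]), array([286.5, 186.4]), array([268.7, 227.3]), array([251.9, 204.7]), array([271.9, 191.4])]
```

View pics/low.png

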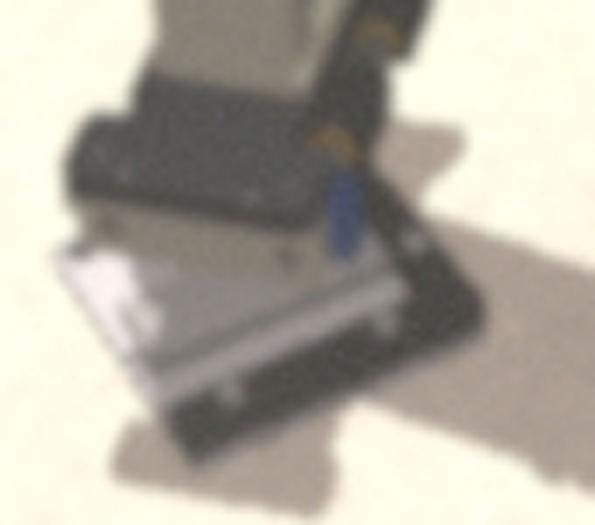

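```bash
python3 - <<'E'
from fit import *
f=np.load("fit.npz")["f"];c,s=np.cos(f[2]),np.sin(f[2])
def loc(X,Y,z):
    p=at("scene",((X+.5)/7-.5+245,(Y+.5)/7-.5+170),z);d=p[:2]-f[:2];return np.round(1e3*np.array([c*d[0]+s*d[1],-s*d[0]+c*d[1]]),1)
print("plate/fence bottom outer",loc(192,465,0),loc(480,325,0), "plate far corner",loc(58,255,.008))
print("outer top edge end",loc(165,408,.022))
print("square bottom edge",loc(150,402,.0273),loc(405,297,.0273),"top edge",loc(150,385,.0373),loc(405,283,.0373))
E
```

```text
plate/fence bottom outer [-10.8  98.9] [ -7.2 -16.9] plate far corner [94.8 99.7]
outer top edge end [ -0.9 101.9]
square bottom edge [-1.000e-01  1.065e+02] [-3.4 10.6] top edge [ -1.6 106. ] [-5.8 11.5]
```

The picks at this scale are too blurry to improve on the top-view fit (heel about 7.5 mm inside both fences). In the crop, the square's front edge runs at (150,400)-(405,297), inside the fence top. I lower gently and watch where contact comes: TCP about 0.048 on the plate, or 0.062 on a fence.

```bash
python3 -m handwheel '[{"delta_pos":[0,0,-0.1],"dr":[0,0,0]},{"delta_pos":[0,0,-0.1],"dr":[0,0,0]},{"delta_pos":[0,0,-0.1],"dr":[0,0,0]},{"delta_pos":[0,0,0],"dr":[0,0,0]}]'; python3 -m handwheel '[{"delta_pos":[0,0,-0.1],"dr":[0,0,0]},{"delta_pos":[0,0,-0.1],"dr":[0,0,0]},{"delta_pos":[0,0,0],"dr":[0,0,0]}]'
```

```text
t: 19.35
eef_pos: [0.6099, -0.0447, 0.0586]
ee_rot: [3.14, 0.0, -1.13]
force: [0.1, 0.5, -3.7]
width: 0.0135
gripper_force: 39.9
t: 19.65
eef_pos: [0.61, -0.0447, 0.0527]
ee_rot: [3.14, 0.0, -1.13]
force: [0.1, -0.9, -3.6]
width: 0.0134
gripper_force: 39.9
```

```bash
python3 -m handwheel '[{"delta_pos":[0,0,-0.1],"dr":[0,0,0]},{"delta_pos":[0,0,0],"dr":[0,0,0]}]'; python3 -m handwheel '[{"delta_pos":[0,0,-0.06],"dr":[0,0,0]},{"delta_pos":[0,0,0],"dr":[0,0,0]}]';python3 -c "
from rot import *
s=get_state();print(s['force'].round(1) if hasattr(s['force'],'round') else s['force'],s['moment'])"
```

```text
t: 19.85
eef_pos: [0.6101, -0.0447, 0.0499]
ee_rot: [3.141, 0.0, -1.13]
force: [-1.1, -0.4, -2.7]
width: 0.014
gripper_force: 39.9
t: 20.05
eef_pos: [0.6104, -0.0446, 0.0495]
ee_rot: [3.142, -0.0, -1.13]
force: [-3.3, 1.0, 3.9]
width: 0.0137
gripper_force: 39.9
[-3.3  1.   3.9] [0.2822638  1.36764111 0.01153543]
```

On the plate. Now I push along the diagonal toward the corner.

```bash
python3 -m handwheel '[{"delta_pos":[-0.03,0.06,0],"dr":[0,0,0]},{"delta_pos":[-0.03,0.06,0],"dr":[0,0,0]},{"delta_pos":[-0.03,0.06,0],"dr":[0,0,0]},{"delta_pos":[0,0,0],"dr":[0,0,0]}]'; python3 -m handwheel '[{"delta_pos":[-0.03,0.06,0],"dr":[0,0,0]},{"delta_pos":[0,0,0],"dr":[0,0,0]}]';python3 -c "
from rot import *
s=get_state();print(s['force'],s['moment'])"
```

```text
t: 20.45
eef_pos: [0.6088, -0.0391, 0.0495]
ee_rot: [-3.14, -0.001, -1.129]
force: [2.0, -2.7, 6.5]
width: 0.0138
gripper_force: 39.9
t: 20.65
eef_pos: [0.608, -0.0373, 0.0495]
ee_rot: [-3.14, -0.001, -1.129]
force: [2.0, -2.8, 6.7]
width: 0.0139
gripper_force: 39.9
[ 2.04796249 -2.78493455  6.70553794] [-1.0744953  -0.26291908  0.11723653]
```

```bash
for i in 1; do python3 -m handwheel '[{"delta_pos":[-0.03,0.06,0],"dr":[0,0,0]},{"delta_pos":[0,0,0],"dr":[0,0,0]}]'; done; python3 -m handwheel '[{"delta_pos":[-0.015,0.03,0],"dr":[0,0,0]},{"delta_pos":[0,0,0],"dr":[0,0,0]}]'; python3 -m handwheel '[{"delta_pos":[-0.015,0.03,0],"dr":[0,0,0]},{"delta_pos":[0,0,0],"dr":[0,0,0]}]'; python3 -c "
from rot import *
s=get_state();print(s['force'],s['moment'])"
```

```text
t: 20.85
eef_pos: [0.6071, -0.0361, 0.0495]
ee_rot: [-3.14, -0.002, -1.129]
force: [2.5, -6.2, 5.2]
width: 0.0138
gripper_force: 39.9
t: 21.05
eef_pos: [0.6066, -0.0358, 0.0495]
ee_rot: [-3.141, -0.002, -1.13]
force: [2.1, -9.7, 5.6]
width: 0.0134
gripper_force: 39.9
t: 21.25
eef_pos: [0.606, -0.0355, 0.0495]
ee_rot: [-3.141, -0.002, -1.13]
force: [2.5, -13.0, 6.0]
width: 0.0138
gripper_force: 39.9
[  2.52807505 -13.03504852   6.01695145] [-4.79207411 -0.95940293  0.1125992 ]
```

The square bears on fence_y (stopped in fixture x at about 11 N), but it still slides in fixture y. Next I push toward fence_x.

```bash
cat > fl.py <<'E'
from rot import *
f=np.load("fit.npz")["f"];c,s_=np.cos(f[2]),np.sin(f[2])
def show():
    s=get_state();F=np.array(s["force"]);p=np.array(s["eef_pos"]);d=p[:2]-f[:2];r=lambda v:np.round([c*v[0]+s_*v[1],-s_*v[0]+c*v[1]],2)
    print("F fix",r(F),"Fz",round(F[2],1),"pos fix mm",r(d*1e3),"M",np.round(s["moment"],2),"yaw",round(np.degrees(s["ee_rot"][2]),2),"t",s["t"])
E
python3 -m handwheel '[{"delta_pos":[-0.03,0.01,0],"dr":[0,0,0]},{"delta_pos":[0,0,0],"dr":[0,0,0]}]' >/dev/null; python3 -c "
import fl;fl.show()";python3 -m handwheel '[{"delta_pos":[-0.03,0.01,0],"dr":[0,0,0]},{"delta_pos":[0,0,0],"dr":[0,0,0]}]'>/dev/null; python3 -c "
import fl;fl.show()"
```

```text
F fix [9.64 7.16] Fz 5.0 pos fix mm [22.69 22.62] M [-4.84 -1.2   0.13] yaw -64.71 t 21.45
F fix [10.53 10.44] Fz 2.9 pos fix mm [22.56 22.25] M [-5.31 -1.92  0.24] yaw -64.69 t 21.65
```

```bash
python3 -m handwheel '[{"delta_pos":[-0.03,0.01,-0.02],"dr":[0,0,0]},{"delta_pos":[-0.01,0.03,-0.02],"dr":[0,0,0]},{"delta_pos":[0,0,0],"dr":[0,0,0]}]' >/dev/null; python3 -c "
import fl;fl.show()";python3 -m handwheel '[{"delta_pos":[-0.03,0.01,0],"dr":[0,0,0]},{"delta_pos":[-0.01,0.03,0],"dr":[0,0,0]},{"delta_pos":[0,0,0],"dr":[0,0,0]}]'; python3 - <<'E'
import fl;fl.show()
from fit import *
b=np.mean([grab_frame("scene").astype(float) for _ in range(4)],0)
A=np.clip(b[165:245,245:330]*1.7,0,255).astype('uint8');B=np.clip(b[190:350,360:480]*1.3,0,255).astype('uint8')
A=cv2.resize(A,(510,480),interpolation=cv2.INTER_CUBIC);B=cv2.resize(B,(290,387));B=np.vstack([B,np.zeros((93,290,3),'uint8')])
save(np.hstack([A,B]),"fin.png")
for n,z in(("corner",.008),("heel",.008)):
  for r in mark_of("scene",n)[:3]: print(n,r["conf"],r["location"],at("scene",r["location"],z))
E
```

```text
F fix [16.76 13.48] Fz 9.0 pos fix mm [22.44 22.09] M [-7.73 -2.31  0.19] yaw -64.66 t 21.95
t: 22.25
eef_pos: [0.6046, -0.0345, 0.0497]
ee_rot: [-3.138, -0.006, -1.129]
force: [10.4, -27.6, 5.6]
width: 0.014
gripper_force: 40.0
F fix [22.43 19.1 ] Fz 5.6 pos fix mm [22.22 21.71] M [-10.09  -3.95   0.12] yaw -64.66 t 22.25
corner 0.89 [369.8, 294.6] [0.67623605 0.24049365 0.008     ]
corner 0.77 [389.7, 195.3] [0.40417483 0.11963286 0.008     ]
corner 0.63 [305.7, 216.3] [ 0.59585467 -0.00281014  0.008     ]
heel 0.63 [305.3, 212.0] [ 0.58567672 -0.01280419  0.008     ]
```

View pics/fin.png

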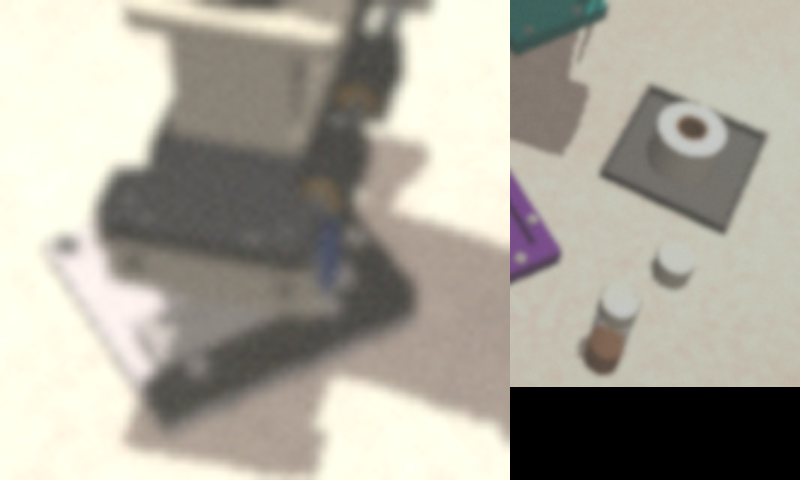

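The square sits in the corner below the fence tops, with its edge against the front fence at about (150,385)-(340,305). The roll stands in the tray, and the vial and plug are untouched. Contact loads are about 22 and 19 N with little twist. The tool leans slightly under load, so I check the levelling.

```bash
python3 -c "
from rot import *
need(295.3,1)"; python3 -m handwheel '[{"delta_pos":[0,0,-0.03],"dr":[0,0,0.4]},{"delta_pos":[0,0,0],"dr":[0,0,0]},{"delta_pos":[0,0,0],"dr":[0,0,0]}]' >/dev/null; python3 -c "
import fl;fl.show()";python3 -m handwheel '[{"delta_pos":[0,0,0],"dr":[0,0,-0.8]},{"delta_pos":[0,0,0],"dr":[0,0,0]},{"delta_pos":[0,0,0],"dr":[0,0,0]}]' >/dev/null; python3 -c "
import fl;fl.show()"
```

```text
turn [ 0.2  0.4 -0. ] per row [ 0.23  0.36 -0.03] pos [ 0.6046 -0.0345  0.0497] q [ 0.27  0.43 -0.38  0.01 -0.75  0.17]
F fix [21.88 16.02] Fz 14.3 pos fix mm [22.25 21.75] M [-9.65 -2.85 -0.29] yaw -64.3 t 22.85
F fix [22.51 15.84] Fz 14.0 pos fix mm [22.21 21.76] M [-9.61 -2.77  0.45] yaw -65.02 t 23.15
```

```bash
python3 -m handwheel '[{"delta_pos":[-0.03,0.01,0],"dr":[0.2,0.35,0.4]},{"delta_pos":[0,0,0],"dr":[0,0,0]},{"delta_pos":[0,0,0],"dr":[0,0,0]}]' >/dev/null; python3 -c "
import fl;fl.show()
fl.need(295.3,1)";python3 -m handwheel '[{"delta_pos":[0,0,0],"dr":[0,0,0]},{"delta_pos":[0,0,0],"dr":[0,0,0]},{"delta_pos":[0,0,0],"dr":[0,0,0]},{"delta_pos":[0,0,0],"dr":[0,0,0]}]'; python3 -c "
import fl;fl.show()"
```

```text
F fix [23.23 18.54] Fz 11.2 pos fix mm [22.04 21.61] M [-10.12  -3.86   0.07] yaw -64.67 t 23.45
turn [ 0.   0.1 -0. ] per row [ 0.03  0.11 -0.03] pos [ 0.6046 -0.0343  0.0497] q [ 0.27  0.44 -0.37  0.   -0.76  0.17]
t: 23.85
eef_pos: [0.6046, -0.0343, 0.0497]
ee_rot: [-3.14, -0.001, -1.129]
force: [10.1, -26.3, 9.3]
width: 0.0137
gripper_force: 40.0
F fix [21.29 18.39] Fz 9.3 pos fix mm [22.04 21.62] M [-10.09  -3.92   0.03] yaw -64.66 t 23.85
```

The hold is steady and level, bearing about 20 N on each fence, and the TCP is at the handle's home position. I hand it in.

```bash
python3 -c "
from station import *
print(job_done())"
```

```text
the job is handed in; nothing more can be done
None
```

The label roll stands upright in the grey tray, and the square is held by its handle flat on the base plate, pressed into the corner with about 20 N on each fence; the plug and one vial were untouched in the last picture, and the other was never approached (handed in at 23.9 s, no verdict returned).

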